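# Index the coil turntable to bring the red coil under the inspection lens

## Robot

A 6-joint arm with a two-finger parallel gripper is mounted at the origin on the work surface. World frame = base frame: x ahead of the robot, y to its left, z up, the work surface at z = 0. Lengths are in m, angles in rad, forces in N, time in s.
With the tool pointing down it reaches from about 0.35 to 0.775 m from the base axis. Payload 5.5 kg.
Tool frame: the origin (TCP) lies midway between the tips of the shut fingers; the grasp point (between the pads) lies 19 mm behind it; z points along the fingers, x is the direction in which the jaws open and shut, and the axes are right-handed (so a half turn about z gives the same grasp; the last joint's range is limited). The gripper opens to 85 mm and grips with 20 to 120 N. Pads are 22 mm wide; open, the fingers measure 114 mm over their backs; the gripper's body (76 mm by 85 mm) begins 54 mm behind the grasp point. The pads swing forward as they close: fully open they stand 13 mm farther back than shut.
Start: joints at [-1.405, 0.313, 0.046, 1.304, 0, 1.431], TCP at [0.173, -0.548, 0.192] pointing down, gripper open.
Joint ranges: [-2.76, 2.76], [-0.86, 1.69], [-1.03, 1.26], [-2.2, 2.34], [-1.47, 1.5], [-3.14, 3.14]. Speed limits (rad/s): [2.57, 2.57, 3.14, 3.14, 3.14, 3.14].

## Interface

Orientations are given as a unit quaternion [w, x, y, z].
In Python, from workcell import env gives the robot as it stands.
- The arm moves only by the tool servo_tool, never from a script. Its argument "targets" is a list of rows, each an object with "xyz": the shift along the tool's x, y, z in m, a list of three; "twist": the turn, a rotation vector about the tool's x, y, z in rad, a list of three; "jaw": the opening, from 0 (shut) to 1 (fully open). A call has 1 to 12 rows; each row is the pose to reach, as a shift and turn from the pose commanded when the call began, along the tool's axes at that moment; what a row does not reach only later rows make up. A row lasts 1/12 s, in which the tool goes at most 41.7 mm and 7.16 degrees, less where a joint would pass 70% of its speed; a pose out of reach is approached as far as the arm can. A call with a gripper value outside its range is refused whole. The fingers move at their own pace and stop on an object; "squeeze" is the grip in N (left out, the last holds). Time passes only in rows, so rows that repeat a pose let the fingers close. It gives the time, the measured TCP pose, the force and the opening at its end, in the units of the state.
- env.get_state(): the state, without advancing time (a new reading comes with each control period).
- env.read_camera(name): name is "side" or "top"; returns a dict with "color" (384x512x3 uint8, red, green, blue), "depth" (384x512 float32, m along the optical axis (not along the pixel's ray), 0 where there is no reading), "fx", "fy", "cx", "cy" (pixels), "eye" and "attitude" of the camera in the world. Camera axes: x right, y down, z forward; pixel columns grow to the right and rows downward; lengths in m; the calibration is good to about 2 mm. A picture is of the moment at which its call begins.
- env.hand_in(): hands the job in, once; it reports no verdict.
The state is a dict: "clock": time; "joint_pos": joint angles; "qvel": joint speeds; "tau": joint torques, N m; "tcp_pos": TCP position; "orientation": TCP orientation; "wrist_force": force on the tool from outside, world axes, zero at the start; "ft_torque": the same for the moment, N m; "finger_gap": finger opening in m.
Only numpy, scipy, OpenCV 4.12 (cv2) and the standard library are available. Lean on these libraries where they do the work, as an engineer would, in place of code of your own. Each camera call takes 0.05 s, during which the arm holds its last target. There are 200 camera calls.

## Task

Turn the six-station turntable by its orange handles until the red-flanged coil stands under the black inspection lens and the table has clicked into its detent there, then let go and back away. The coils are freshly varnished, so do not touch them and keep them all seated in their nests; do not bang into the ring lamp, and leave the other things on the bench where they are.

Things in the scene. Friction and masses are not known exactly. Their poses are not given: they have to be found in the camera images.
- indexer: Grey round plinth, 260 mm across, 12 mm thick, fixed to the bench. Origin on the turntable's vertical axis at bench height; x points along the green arrow towards the lens station and the aluminium column (30 by 50 mm, 212 mm tall, centred 225 mm from the axis); z up.
- disc_centre (a point): Centre of the upper face of the turning aluminium disc (244 mm across), on the turntable's axis, 50 mm above the bench; turns with the disc. Six nests of three 12 mm pins lie at 75 mm radius every 60 degrees; one is empty.
- turntable (a joint): Turntable angle in rad about the vertical axis, counter-clockwise from above positive, 0 at start, endless. A sprung detent every 60 degrees (multiples of 1.047 rad) puts a nest at the lens station; leaving it takes about 4 N sideways at a handle, friction is about 1.5 N. Let go within 10 degrees of a detent it snaps in; further off it may stay between stations.
- handle_1 (a point): Point on the axis of one of six equal orange handles, 13 mm short of its end, turning with the table: 152 mm radius, 95 mm above the bench, 210 degrees counter-clockwise of the indexer's x axis at joint 0; the others every 60 degrees. Each is a round bar 14 mm thick leaning straight outward 40 degrees from vertical, from 112 mm radius at 47 mm height to 160 mm at 104 mm.
- lamp: Fixed white ring lamp with the lens; origin and axes as the indexer. The ring reaches from 121 to 145 mm radius and 178 to 202 mm above the bench, so an upright gripper over a handle hits it: come from outside, along the leaning handle. An arm joins it to the column; the black lens (32 mm across, lower end 135 mm above the bench) hangs over the lens station.
- station (a point): The lens station: the point of the disc's upper face (50 mm above the bench) straight below the black lens, 75 mm from the turntable's axis along the indexer's x axis.
- coil_red: The coil to be inspected: a copper winding between two red flanges 60 mm across, 60 mm tall, standing loose in a nest of the turntable with about 2 mm play; its nest is one or two stations to either side of the lens station. Origin at the centre of its underside, z up.
- coil_a: a freshly varnished coil like the red one but with white flanges (60 mm across, 60 mm tall), in another nest; origin at the centre of its underside, z up
- coil_b: a freshly varnished coil like the red one but with white flanges (60 mm across, 60 mm tall), in another nest; origin at the centre of its underside, z up
- coil_c: a freshly varnished coil like the red one but with white flanges (60 mm across, 60 mm tall), in another nest; origin at the centre of its underside, z up
- coil_d: a freshly varnished coil like the red one but with white flanges (60 mm across, 60 mm tall), in another nest; origin at the centre of its underside, z up
- wire_spool: loose spool of copper wire with black flanges, 90 mm across, 60 mm tall; bystander; origin at the centre of its underside
- screwdriver: loose screwdriver with yellow handle, 180 mm long, lying on the bench; bystander; origin under its middle, handle to its -x
- tape_roll: loose roll of paper tape, 100 mm across, 25 mm tall; bystander; origin at the centre of its underside
- varnish_jar: loose amber jar with black cap, 64 mm across, 80 mm tall; bystander; origin at the centre of its underside
Not all that is in view belongs to the job. Leave any purple look-alike of the coil_d alone.

How it is judged:
By the outcome, as a careful person would: the job done as asked, in the order asked, and still so for the second after the job is handed in, with the robot touching nothing.
It also fails if it takes over 66 s, if anything falls off the work surface, if the arm or the gripper's body presses on something with over 40 N, if the wrist force passes 120 N, or if a joint passes its speed limit or range.

## Working session

There is one attempt and no reset: what is moved stays moved. The work goes in short steps, Python scripts to look and compute and a tool call to move; the robot and the scene stay as the last step left them, time stands still between calls to the robot, and variables do not carry over. Pictures are saved under pics/ and viewed, about 8 in all and at most 12, crops included, and the job is handed in when it is done.

Besides the shell and the picture viewer there is one more tool, called in YAML: its name, and indented under it one key for each argument. servo_tool: Moves the arm, as the interface text tells. Its arguments: {"type":"object","properties":{"targets":{"type":"array","items":{"type":"object","properties":{"xyz":{"type":"array","items":{"type":"number"}},"twist":{"type":"array","items":{"type":"number"}},"jaw":{"type":"number"}}}},"squeeze":{"type":"number"}},"required":["targets"]}

```bash
mkdir -p pics; ls; cat > h.py <<'E'
from workcell import env
import numpy as np, cv2
from scipy.spatial.transform import Rotation as R
def cam(n): return env.read_camera(n)
def Rq(q): return R.from_quat([q[1],q[2],q[3],q[0]])
def att(c):
    a=np.array(c["attitude"]); return Rq(a).as_matrix() if a.size==4 else a.reshape(3,3)
def world(c,u,v):
    d=c["depth"][v,u]; p=np.stack([(u-c["cx"])/c["fx"]*d,(v-c["cy"])/c["fy"]*d,d],-1)
    return p@att(c).T+c["eye"]
def plane(c,u,v,z):
    r=att(c)@np.array([(u-c["cx"])/c["fx"],(v-c["cy"])/c["fy"],1]); e=np.array(c["eye"])
    return e+r*(z-e[2])/r[2]
def proj(c,p):
    q=att(c).T@(np.array(p)-c["eye"]); return c["fx"]*q[0]/q[2]+c["cx"],c["fy"]*q[1]/q[2]+c["cy"]
def save(n,img): cv2.imwrite("pics/"+n,img[...,::-1])
E
python3 - <<'E'
from h import *
for n in("top","side"):
    c=cam(n); save(n+"0.png",c["color"]); print(n,c["fx"],c["cx"],c["cy"],c["eye"],c["attitude"])
    hsv=cv2.cvtColor(c["color"],cv2.COLOR_RGB2HSV)
    for nm,lo,hi in(("orange",(8,150,120),(20,255,255)),("green",(45,100,60),(85,255,255)),("red",(0,150,80),(5,255,255))):
        m=cv2.inRange(hsv,lo,hi); k,l,s,ce=cv2.connectedComponentsWithStats(m)
        for i in range(1,k):
            if s[i,4]>25:
                v,u=np.where((l==i)&(c["depth"]>0))
                w=world(c,u,v); print(nm,s[i],ce[i].round(),np.median(w,0).round(3),w[:,2].max().round(3))
print(env.get_state())
E
```

```text
pics
top 411.69916918918466 250.6514308473459 189.686678415417 [0.37291972 0.01402048 1.21916022] [ 0.06692198 -0.69768352  0.71037866 -0.06419754]
orange [281 112   5  10  30] [283. 116.] [ 0.798 -0.081  0.093] 0.105
orange [310 147  12   9  43] [316. 151.] [ 0.697 -0.173  0.076] 0.091
red [247 171  21  24 330] [257. 182.] [ 0.602 -0.001  0.11 ] 0.117
side 460.17807154967636 263.8987282227665 189.6947843162333 [-0.26312548  0.95024467  0.97438989] [ 0.16516635 -0.31899069  0.82637311 -0.43367326]
orange [289 171  13  12  50] [295. 177.] [ 0.572 -0.146  0.079] 0.106
orange [211 172  16  14  40] [217. 177.] [0.76  0.057 0.093] 0.114
red [252 178  17  11 143] [260. 183.] [0.604 0.004 0.112] 0.116
red [253 194  16   8  30] [260. 198.] [0.59  0.018 0.058] 0.069
red [ 80 280   9   7  35] [ 83. 283.] [0.676 0.626 0.067] 0.072
{'clock': 0.1, 'joint_pos': array([-1.40460473e+00,  3.13910522e-01,  4.50913748e-02,  1.30357637e+00,
       -4.33301033e-06,  1.43120281e+00]), 'qvel': array([ 0.00035167,  0.00074147,  0.00276973,  0.00318152, -0.00038405,
       -0.00036977]), 'tau': array([ 2.67607124e-03, -4.81727672e+01,  2.99242151e+01,  1.28303346e-02,
       -1.21864400e-04,  1.27709214e-05]), 'tcp_pos': array([ 0.17300724, -0.54782266,  0.19110599]), 'orientation': array([-5.56279044e-04,  8.06548552e-01, -5.91167315e-01, -5.74380795e-04]), 'wrist_force': array([-0.18757903, -0.17921598, -1.22222221]), 'ft_torque': array([0.007702  , 0.02051155, 0.01407142]), 'finger_gap': 0.08541116011683166}
```

View pics/top0.png

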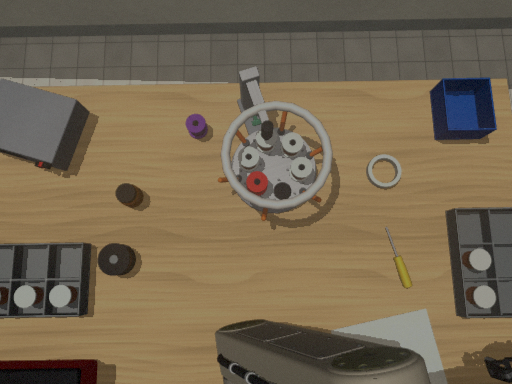

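View pics/side0.png

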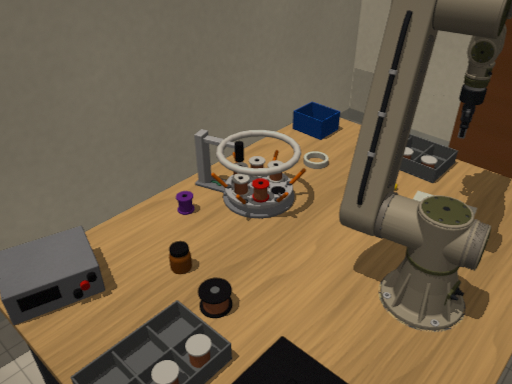

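```bash
python3 - <<'E'
from h import *
a=cam("top"); b=cam("side")
np.savez("c.npz",t=a["color"],s=b["color"])
A=cv2.resize(a["color"][60:225,200:350],None,fx=3.4,fy=3.4,interpolation=cv2.INTER_CUBIC)
B=cv2.resize(b["color"][120:220,185:315],None,fx=3.4*150/130*.6,fy=3.4*150/130*.6,interpolation=cv2.INTER_CUBIC)
print(A.shape,B.shape)
o=np.zeros((A.shape[0],A.shape[1]+B.shape[1],3),np.uint8);o[:,:A.shape[1]]=A;o[:B.shape[0],A.shape[1]:]=B
save("crop.png",o[:, :800])
# orange all components in top, looser
hsv=cv2.cvtColor(a["color"],cv2.COLOR_RGB2HSV)
m=cv2.inRange(hsv,(5,120,90),(18,255,255)); m[:95]=0;m[230:]=0;m[:,:215]=0;m[:,340:]=0
k,l,s,ce=cv2.connectedComponentsWithStats(m)
for i in range(1,k):
    if s[i,4]>8:
        v,u=np.where(l==i); w=world(a,u,v); j=np.argmax(w[:,2]); print(s[i],ce[i].round(),w.mean(0).round(3),w[j].round(3))
# ring lamp: points with z 0.185..0.205
vv,uu=np.mgrid[90:230,205:350]; w=world(a,uu.ravel(),vv.ravel()); g=w[(w[:,2]>.19)&(w[:,2]<.21)]
M=np.c_[2*g[:,:2],np.ones(len(g))]; x=np.linalg.lstsq(M,(g[:,:2]**2).sum(1),rcond=None)[0]; print("ring c",x[:2],np.sqrt(x[2]+x[0]**2+x[1]**2),len(g),g[:,2].mean())
vv,uu=np.mgrid[55:100,230:290]; w=world(a,uu.ravel(),vv.ravel()); k=(w[:,2]>.205)&(w[:,2]<.22); print("col top",w[k].mean(0),k.sum(),w[k].min(0),w[k].max(0))
E
```

```text
(561, 510, 3) (235, 306, 3)
[280 111   7  20  91] [283. 120.] [ 0.786 -0.079  0.093] [0.373 0.014 1.219]
[236 130  10  13  64] [240. 136.] [0.747 0.043 0.071] [0.755 0.052 0.095]
[310 147  13   9  63] [316. 151.] [ 0.698 -0.174  0.071] [ 0.703 -0.182  0.097]
[218 177  10   6  50] [222. 179.] [0.616 0.096 0.091] [0.609 0.103 0.115]
[312 195  10   8  41] [317. 198.] [ 0.556 -0.166  0.095] [ 0.555 -0.164  0.112]
[261 211   6  10  40] [263. 216.] [ 0.509 -0.017  0.097] [ 0.502 -0.013  0.115]
ring c [ 0.65991258 -0.04985877] 0.13097786582002827 3276 0.19954287026406342
col top [0.87278516 0.01608183 0.21169647] 213 [ 0.85259955 -0.01107971  0.20500516] [0.89361786 0.04158845 0.21609411]
```

View pics/crop.png

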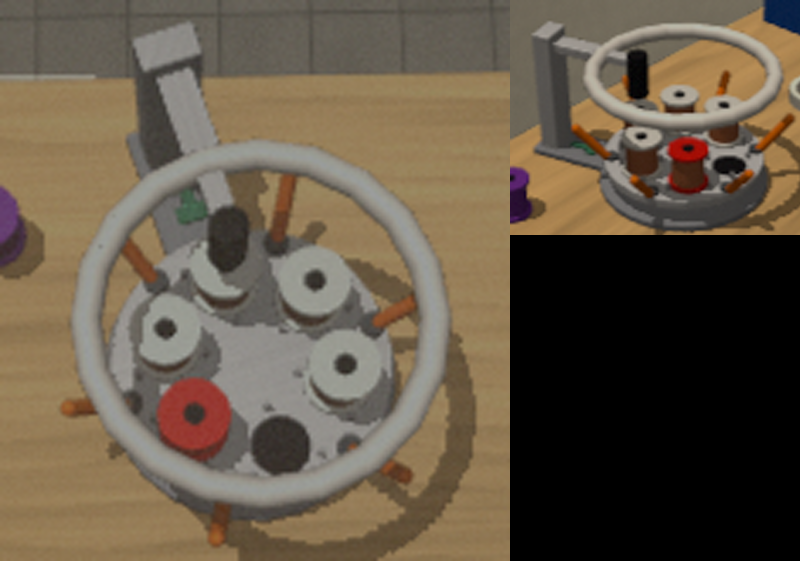

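Pictures: the red coil is at top (257,182), lens (267,128), column (250,75) and green arrow about (257,120). The look-alikes are the purple spool at (196,125) on the bench, the empty nest, seen as a black disc at (283,190), and the red knob at side (83,283). The crop confirms the red-flanged coil, 120° counter-clockwise of the lens. That means two 60° clockwise strokes, each caging the handle at world azimuth 227° and taking it to 167°.

```bash
cat >> h.py <<'E'
C=np.array([.660,-.050]); YAW=17.0
def pose(az,back=0.,tilt=45,sgn=1,rg=.152,zg=.095):
    a=np.radians(az);t=np.radians(tilt); r=np.array([np.cos(a),np.sin(a),0]);k=np.array([0,0,1.])
    z=-(np.sin(t)*r+np.cos(t)*k); x=sgn*np.array([-np.sin(a),np.cos(a),0])
    p=np.r_[C+rg*r[:2],zg]+z*(.019-back)
    return p,np.c_[x,np.cross(z,x),z]
def rel(p0,R0,p,Rm):
    return (R0.T@(p-p0)).round(3),R.from_matrix(R0.T@Rm).as_rotvec().round(3)
def cur():
    s=env.get_state(); return s["tcp_pos"],Rq(s["orientation"]).as_matrix()
E
python3 - <<'E'
from h import *
a=cam("top")
w=plane(a,257,182,.11); d=w[:2]-C; print("red",w.round(3),np.hypot(*d),np.degrees(np.arctan2(d[1],d[0]))-YAW)
p0,R0=cur(); print(R0.round(2))
for s in(1,-1):
    p,Rm=pose(227,.13,sgn=s); print(s,p.round(3),*rel(p0,R0,p,Rm))
E
```

```text
red [ 0.603 -0.001  0.11 ] 0.07530475534973614 122.77176567966293
[[ 0.3  -0.95 -0.  ]
 [-0.95 -0.3   0.  ]
 [-0.   -0.   -1.  ]]
1 [ 0.503 -0.219  0.173] [-0.215 -0.414  0.018] [ 0.767 -0.201 -0.488]
-1 [ 0.503 -0.219  0.173] [-0.215 -0.414  0.018] [-0.266 -1.015  2.452]
```

servo_tool:
  targets:
    - {"xyz":[-0.018,-0.034,0],"twist":[0.064,-0.017,-0.04],"jaw":0.4}
    - {"xyz":[-0.036,-0.069,0],"twist":[0.128,-0.034,-0.08],"jaw":0.4}
    - {"xyz":[-0.054,-0.103,0],"twist":[0.192,-0.05,-0.12],"jaw":0.4}
    - {"xyz":[-0.072,-0.138,0],"twist":[0.256,-0.067,-0.163],"jaw":0.4}
    - {"xyz":[-0.09,-0.172,0],"twist":[0.32,-0.084,-0.2],"jaw":0.4}
    - {"xyz":[-0.107,-0.207,0.005],"twist":[0.384,-0.1,-0.244],"jaw":0.4}
    - {"xyz":[-0.125,-0.241,0.01],"twist":[0.447,-0.117,-0.285],"jaw":0.4}
    - {"xyz":[-0.143,-0.276,0.012],"twist":[0.511,-0.134,-0.325],"jaw":0.4}
    - {"xyz":[-0.161,-0.31,0.014],"twist":[0.575,-0.151,-0.366],"jaw":0.4}
    - {"xyz":[-0.179,-0.345,0.016],"twist":[0.639,-0.168,-0.407],"jaw":0.4}
    - {"xyz":[-0.197,-0.38,0.017],"twist":[0.703,-0.184,-0.447],"jaw":0.4}
    - {"xyz":[-0.215,-0.414,0.018],"twist":[0.767,-0.201,-0.488],"jaw":0.4}

```text
clock: 1.25
tcp_pos: [0.5043, -0.2175, 0.1741]
orientation: [-0.357, 0.86, -0.337, 0.141]
wrist_force: [0.9, -0.8, -1.2]
finger_gap: 0.0342
```

```bash
python3 - <<'E'
from h import *
s=env.get_state(); print({k:np.round(s[k],3) for k in("clock","joint_pos","tcp_pos","finger_gap","wrist_force")})
p0,R0=cur()
for b in(.13,.06,0): print(*rel(p0,R0,*pose(227,b)))
E
```

```text
{'clock': np.float64(1.25), 'joint_pos': array([-1.012,  0.341, -0.224,  1.26 ,  0.754,  1.205]), 'tcp_pos': array([ 0.504, -0.217,  0.174]), 'finger_gap': np.float64(0.034), 'wrist_force': array([ 0.879, -0.79 , -1.158])}
[-0.     0.002 -0.001] [-0.002 -0.     0.003]
[-0.     0.002  0.069] [-0.002 -0.     0.003]
[-0.     0.002  0.129] [-0.002 -0.     0.003]
```

servo_tool:
  targets:
    - {"xyz":[0,0.001,0.02],"twist":[0,0,0],"jaw":0.4}
    - {"xyz":[0,0.001,0.05],"twist":[0,0,0],"jaw":0.4}
    - {"xyz":[0,0.001,0.08],"twist":[0,0,0],"jaw":0.4}
    - {"xyz":[0,0.001,0.08],"twist":[0,0,0],"jaw":0.4}

```text
clock: 1.58
tcp_pos: [0.5407, -0.1735, 0.1131]
orientation: [-0.357, 0.86, -0.338, 0.138]
wrist_force: [-1.1, 0.9, -0.0]
finger_gap: 0.0341
```

```bash
cat > look.py <<'E'
from h import *
import sys
a=cam("top"); b=cam("side")
A=cv2.resize(a["color"][90:240,200:350],None,fx=3,fy=3,interpolation=cv2.INTER_CUBIC)
B=cv2.resize(b["color"][110:230,195:315],None,fx=2.9,fy=2.9,interpolation=cv2.INTER_CUBIC)
o=np.zeros((450,798,3),np.uint8);o[:,:450]=A;o[:348,450:]=B
save(sys.argv[1],o)
s=env.get_state(); print({k:np.round(s[k],3) for k in("clock","joint_pos","tcp_pos","wrist_force")})
p0,R0=cur()
print(*rel(p0,R0,*pose(227,0)))
E
python3 look.py l1.png
```

```text
{'clock': np.float64(1.683), 'joint_pos': array([-0.906,  0.363, -0.341,  1.023,  0.772,  1.35 ]), 'tcp_pos': array([ 0.541, -0.177,  0.116]), 'wrist_force': array([-0.134, -0.636, -0.159])}
[ 0.001 -0.001  0.049] [0.001 0.002 0.001]
```

View pics/l1.png

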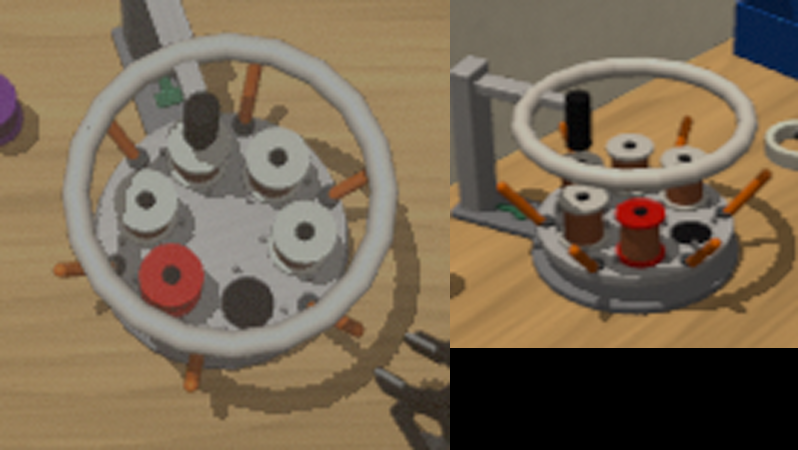

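```bash
python3 - <<'E'
from h import *
p0,R0=pose(227)
for k in range(1,13):
    x,t=rel(p0,R0,*pose(227-20*k/12)); print('{"xyz": %s, "twist": %s, "jaw": 0.4},'%(x.tolist(),t.tolist()))
E
```

```text
{"xyz": [-0.004, -0.0, 0.0], "twist": [0.0, 0.021, 0.021], "jaw": 0.4},
{"xyz": [-0.008, -0.0, 0.0], "twist": [0.0, 0.041, 0.041], "jaw": 0.4},
{"xyz": [-0.012, -0.0, 0.0], "twist": [0.0, 0.062, 0.062], "jaw": 0.4},
{"xyz": [-0.016, -0.001, 0.001], "twist": [0.0, 0.082, 0.082], "jaw": 0.4},
{"xyz": [-0.02, -0.001, 0.001], "twist": [0.0, 0.103, 0.103], "jaw": 0.4},
{"xyz": [-0.024, -0.001, 0.001], "twist": [0.0, 0.123, 0.123], "jaw": 0.4},
{"xyz": [-0.028, -0.002, 0.002], "twist": [0.0, 0.144, 0.144], "jaw": 0.4},
{"xyz": [-0.032, -0.003, 0.003], "twist": [0.0, 0.165, 0.165], "jaw": 0.4},
{"xyz": [-0.036, -0.003, 0.003], "twist": [-0.0, 0.185, 0.185], "jaw": 0.4},
{"xyz": [-0.04, -0.004, 0.004], "twist": [0.0, 0.206, 0.206], "jaw": 0.4},
{"xyz": [-0.044, -0.005, 0.005], "twist": [0.0, 0.226, 0.226], "jaw": 0.4},
{"xyz": [-0.047, -0.006, 0.006], "twist": [0.0, 0.247, 0.247], "jaw": 0.4},
```

servo_tool:
  targets:
    - {"xyz":[0.001,-0.001,0.015],"twist":[0,0,0],"jaw":0.4}
    - {"xyz":[0.001,-0.001,0.033],"twist":[0,0,0],"jaw":0.4}
    - {"xyz":[0.001,-0.001,0.049],"twist":[0,0,0],"jaw":0.4}
    - {"xyz":[0.001,-0.001,0.049],"twist":[0,0,0],"jaw":0.4}
    - {"xyz":[0.001,-0.001,0.049],"twist":[0,0,0],"jaw":0.4}

```text
clock: 2.1
tcp_pos: [0.566, -0.1534, 0.0833]
orientation: [-0.355, 0.86, -0.338, 0.141]
wrist_force: [-0.8, 0.7, 0.1]
finger_gap: 0.0343
```

```bash
python3 look.py l2.png
```

```text
{'clock': np.float64(2.2), 'joint_pos': array([-0.841,  0.387, -0.395,  0.875,  0.781,  1.445]), 'tcp_pos': array([ 0.566, -0.154,  0.084]), 'wrist_force': array([-0.09 ,  1.087, -0.513])}
[-0.003  0.     0.003] [ 0.001 -0.002  0.001]
```

View pics/l2.png

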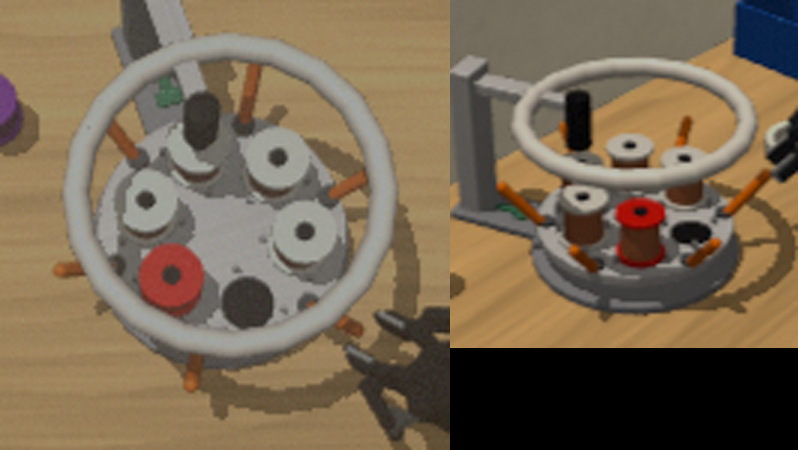

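```bash
python3 - <<'E'
from h import *
a=cam("top"); b=cam("side"); p,R0=cur()
u=np.r_[np.cos(np.radians(227)),np.sin(np.radians(227))]
tip=np.r_[C+.160*u,.104]; base=np.r_[C+.112*u,.047]
for n,q in(("tcp",p),("tipL",p+.017*R0[:,0]),("tipR",p-.017*R0[:,0]),("htip",tip),("hbase",base)):
    x=proj(a,q);y=proj(b,q); print(n,(np.array(x)-[200,90])*3,(np.array(y)-[195,110])*2.9+[450,0])
E
```

```text
tcp [335.55409815 316.73711847] [749.07355122 190.02046516]
tipL [347.39333517 303.40114128] [747.08240056 182.54392916]
tipR [323.66901971 330.12473244] [751.09877397 197.62493786]
htip [353.3694032  329.34964455] [766.29619566 176.44831054]
hbase [306.17604991 305.97729511] [725.52242442 216.95630339]
```

```bash
python3 - <<'E'
from h import *
p,R0=cur()
for n in("top","side"):
    a=cam(n)
    vv,uu=np.mgrid[0:384,0:512]; u,v=uu.ravel(),vv.ravel(); ok=a["depth"][v,u]>0; u,v=u[ok],v[ok]
    w=world(a,u,v); q=(w-p)@R0
    col=a["color"][v,u].astype(int)
    m=(np.abs(q[:,0])<.05)&(np.abs(q[:,1])<.02)&(q[:,2]>-.08)&(q[:,2]<.01)&(w[:,2]>.03)
    o=np.argsort(-q[m][:,2])[:60]
    for i in o[::2]: print(n,u[m][i],v[m][i],(q[m][i]*1000).round(),col[m][i])
E
```

```text
top 312 199 [-7.  4. -6.] [99 70 46]
top 312 197 [-5. -4. -9.] [115  83  63]
top 313 196 [ -1.  -6. -10.] [120  84  64]
top 313 197 [ -3.  -4. -11.] [140  84  49]
top 314 196 [  0.  -5. -13.] [138  79  45]
top 315 196 [  2.  -3. -14.] [140  84  47]
top 313 199 [ -8.  -2. -15.] [112  70  47]
top 314 198 [ -5.  -4. -17.] [113  68  39]
top 317 196 [  6.  -1. -18.] [116  85  58]
top 315 197 [ -2.  -7. -20.] [114  66  36]
top 315 198 [ -4.  -7. -22.] [97 62 39]
top 315 199 [ -6.  -5. -23.] [92 59 39]
top 316 198 [ -3.  -7. -26.] [97 61 38]
top 316 200 [ -7.  -3. -27.] [90 57 37]
top 317 197 [  1.  -8. -27.] [94 61 38]
top 317 198 [ -1.  -6. -28.] [95 59 35]
top 317 200 [ -5.  -4. -30.] [102  62  37]
top 317 199 [ -4.  -7. -31.] [104  64  40]
top 319 200 [ -2.  -1. -33.] [117  69  41]
top 318 201 [ -6.  -2. -34.] [103  64  40]
top 319 201 [ -4.   1. -34.] [104  59  29]
top 318 200 [ -4.  -6. -35.] [114  71  43]
top 320 201 [ -2.   1. -37.] [108  69  37]
top 326 197 [ 18.   5. -39.] [104  85  59]
top 327 198 [ 17.   7. -43.] [90 74 56]
top 315 206 [-24.  -8. -44.] [87 83 73]
top 325 194 [ 1
[... 707 characters left out ...]
-7. -17.] [154 113  65]
side 301 172 [ -8.  -8. -20.] [126  57   2]
side 302 172 [ -8.  -5. -22.] [98 44  2]
side 303 172 [ -5.  -1. -23.] [90 40  0]
side 302 170 [ -1.  -8. -25.] [105  50   5]
side 303 170 [  2.  -3. -27.] [111  52   7]
side 303 171 [ -8.  -6. -27.] [98 44  2]
side 303 169 [  2.  -6. -30.] [117  58   8]
side 303 168 [ -0. -11. -33.] [140  92  47]
side 304 164 [ 23.  -7. -39.] [63 49 32]
side 305 170 [-23. -12. -39.] [87 48 25]
side 307 166 [ 23.   7. -41.] [46 40 36]
side 305 165 [ 16.  -5. -41.] [81 62 37]
side 308 172 [-24.   1. -41.] [90 80 65]
side 303 162 [ 26. -14. -42.] [137 111  77]
side 303 163 [ 15. -17. -42.] [138 109  70]
side 304 163 [ 20. -12. -43.] [71 59 45]
```

servo_tool:
  targets:
    - {"xyz":[-0.003,0,0.007],"twist":[0,0,0],"jaw":0.4}
    - {"xyz":[-0.003,0,0.014],"twist":[0,0,0],"jaw":0.4}
    - {"xyz":[-0.003,0,0.02],"twist":[0,0,0],"jaw":0.4}
    - {"xyz":[-0.003,0,0.02],"twist":[0,0,0],"jaw":0.4}
    - {"xyz":[-0.003,0,0.02],"twist":[0,0,0],"jaw":0.4}

```text
clock: 2.82
tcp_pos: [0.5733, -0.1394, 0.0679]
orientation: [-0.356, 0.86, -0.338, 0.14]
wrist_force: [0.1, 0.2, 0.0]
finger_gap: 0.0342
```

```bash
cat > fing.py <<'E'
from h import *
p,R0=cur(); print(p.round(4),rel(p,R0,*pose(227)))
for n in("top","side"):
    a=cam(n)
    vv,uu=np.mgrid[0:384,0:512]; u,v=uu.ravel(),vv.ravel(); ok=a["depth"][v,u]>0; u,v=u[ok],v[ok]
    w=world(a,u,v); q=(w-p)@R0
    col=a["color"][v,u].astype(int)
    m=(np.abs(q[:,0])<.05)&(np.abs(q[:,1])<.02)&(q[:,2]>-.08)&(q[:,2]<.02)&(w[:,2]>.03)
    sat=(col.max(1)-col.min(1))
    for nm,k in(("L",m&(q[:,0]>.011)),("R",m&(q[:,0]<-.011)),("handle",m&(abs(q[:,0])<.012)&(sat>50))):
        z=np.sort(q[k][:,2])*1000; j=np.argsort(-q[k][:,2])[:6]; print(n,nm,k.sum(),z[:1].round(),(q[k][j]*1000).round().tolist(), (np.median(q[k],0)*1000).round())
E
python3 fing.py; python3 look.py l3.png
```

```text
[ 0.5733 -0.1394  0.0679] (array([ 0.002,  0.   , -0.02 ]), array([0.001, 0.001, 0.001]))
top L 80 [-80.] [[20.0, 1.0, 20.0], [33.0, 7.0, 19.0], [28.0, 6.0, 19.0], [22.0, 3.0, 19.0], [26.0, 2.0, 18.0], [15.0, 4.0, 18.0]] [ 19.  -6. -60.]
top R 58 [-79.] [[-25.0, -9.0, -42.0], [-24.0, -4.0, -42.0], [-23.0, -8.0, -44.0], [-21.0, -12.0, -45.0], [-20.0, -11.0, -46.0], [-17.0, -8.0, -47.0]] [-24.  -8. -61.]
top handle 45 [-58.] [[5.0, 2.0, 20.0], [-2.0, 4.0, -28.0], [1.0, -3.0, -29.0], [11.0, -0.0, -30.0], [-2.0, -3.0, -32.0], [2.0, -2.0, -32.0]] [  2.  -4. -48.]
side L 61 [-80.] [[42.0, -1.0, 20.0], [32.0, 2.0, 19.0], [22.0, -1.0, 19.0], [27.0, 5.0, 18.0], [23.0, -5.0, -39.0], [18.0, -14.0, -41.0]] [ 19.  -8. -62.]
side R 71 [-80.] [[-35.0, -1.0, 19.0], [-22.0, 1.0, 19.0], [-28.0, -13.0, -41.0], [-23.0, 3.0, -41.0], [-24.0, -3.0, -42.0], [-23.0, -8.0, -42.0]] [-26.  -9. -60.]
side handle 64 [-56.] [[1.0, -0.0, 18.0], [0.0, -7.0, 17.0], [0.0, 2.0, 15.0], [-3.0, -6.0, 13.0], [2.0, -1.0, 13.0], [3.0, -6.0, 13.0]] [  1.  -6. -15.]
{'clock': np.float64(3.017), 'joint_pos': array([-0.812,  0.397, -0.426,  0.808,  0.783,  1.484]), 'tcp_pos': array([ 0.574, -0.141,  0.069]), 'wrist_force': array([ 1.337, -0.056, -0.49 ])}
[ 0.001  0.    -0.019] [ 0.001 -0.001  0.001]
```

View pics/l3.png

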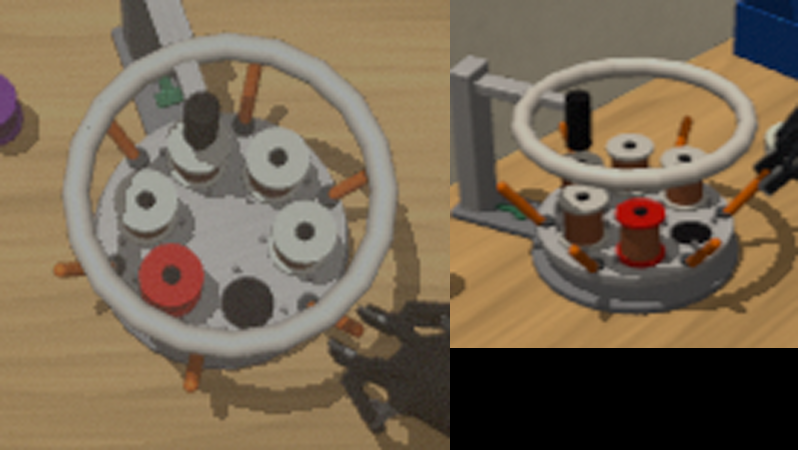

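```bash
python3 - <<'E'
from h import *
p0,R0=pose(227,-.028)
for k in range(1,13):
    x,t=rel(p0,R0,*pose(227-20*k/12,-.028)); print(x.tolist(),t.tolist())
E
```

```text
[-0.003, -0.0, 0.0] [0.0, 0.021, 0.021]
[-0.007, -0.0, 0.0] [0.0, 0.041, 0.041]
[-0.01, -0.0, 0.0] [0.0, 0.062, 0.062]
[-0.014, -0.001, 0.001] [0.0, 0.082, 0.082]
[-0.017, -0.001, 0.001] [0.0, 0.103, 0.103]
[-0.021, -0.001, 0.001] [0.0, 0.123, 0.123]
[-0.024, -0.002, 0.002] [0.0, 0.144, 0.144]
[-0.027, -0.002, 0.002] [0.0, 0.165, 0.165]
[-0.031, -0.003, 0.003] [-0.0, 0.185, 0.185]
[-0.034, -0.004, 0.004] [0.0, 0.206, 0.206]
[-0.037, -0.004, 0.004] [0.0, 0.226, 0.226]
[-0.041, -0.005, 0.005] [0.0, 0.247, 0.247]
```

servo_tool:
  targets:
    - {"xyz":[0.001,0,0.004],"twist":[0,0,0],"jaw":0.4}
    - {"xyz":[0.001,0,0.008],"twist":[0,0,0],"jaw":0.4}
    - {"xyz":[0.001,0,0.008],"twist":[0,0,0],"jaw":0.4}

```text
clock: 3.27
tcp_pos: [0.5782, -0.1365, 0.0622]
orientation: [-0.356, 0.86, -0.338, 0.14]
wrist_force: [-1.1, -0.2, -0.3]
finger_gap: 0.0341
```

servo_tool:
  targets:
    - {"xyz":[-0.003,0,0],"twist":[0,0.021,0.021],"jaw":0.4}
    - {"xyz":[-0.007,0,0],"twist":[0,0.041,0.041],"jaw":0.4}
    - {"xyz":[-0.01,0,0],"twist":[0,0.062,0.062],"jaw":0.4}
    - {"xyz":[-0.014,-0.001,0.001],"twist":[0,0.082,0.082],"jaw":0.4}
    - {"xyz":[-0.017,-0.001,0.001],"twist":[0,0.103,0.103],"jaw":0.4}
    - {"xyz":[-0.021,-0.001,0.001],"twist":[0,0.123,0.123],"jaw":0.4}
    - {"xyz":[-0.024,-0.002,0.002],"twist":[0,0.144,0.144],"jaw":0.4}
    - {"xyz":[-0.027,-0.002,0.002],"twist":[0,0.165,0.165],"jaw":0.4}
    - {"xyz":[-0.031,-0.003,0.003],"twist":[0,0.185,0.185],"jaw":0.4}
    - {"xyz":[-0.034,-0.004,0.004],"twist":[0,0.206,0.206],"jaw":0.4}
    - {"xyz":[-0.037,-0.004,0.004],"twist":[0,0.226,0.226],"jaw":0.4}
    - {"xyz":[-0.041,-0.005,0.005],"twist":[0,0.247,0.247],"jaw":0.4}

```text
clock: 4.27
tcp_pos: [0.5545, -0.1067, 0.0638]
orientation: [-0.324, 0.788, -0.483, 0.203]
wrist_force: [2.1, -6.6, -1.7]
finger_gap: 0.034
```

```bash
cat > red.py <<'E'
from h import *
a=cam("top"); hsv=cv2.cvtColor(a["color"],cv2.COLOR_RGB2HSV)
m=cv2.inRange(hsv,(0,150,80),(5,255,255)); m[:100]=0; m[230:]=0; m[:,:215]=0; m[:,345:]=0
v,u=np.where(m>0); w=world(a,u,v); k=w[:,2]>.10
d=np.median(w[k],0)[:2]-C; print("red",np.median(w[k],0),np.hypot(*d),np.degrees(np.arctan2(d[1],d[0]))-YAW,k.sum())
m=cv2.inRange(hsv,(5,120,90),(18,255,255)); m[:95]=0;m[235:]=0;m[:,:210]=0;m[:,345:]=0
v,u=np.where((m>0)&(a["depth"]>0)); w=world(a,u,v); d=w[:,:2]-C; r=np.hypot(*d.T); k=(r>.12)&(r<.17)&(w[:,2]>.06)&(w[:,2]<.12)
az=np.degrees(np.arctan2(d[k,1],d[k,0]))-YAW
x=np.exp(1j*np.radians(az*6)).mean(); print("joint mod60 (handles)",(np.degrees(np.angle(x))-180)/6,abs(x),k.sum())
p,R0=cur(); d=p[:2]-C; az=np.degrees(np.arctan2(-R0[1,2],-R0[0,2]))%360
print("tool az",az,np.degrees(np.arctan2(d[1],d[0]))%360,"tcp",p, env.get_state()["wrist_force"].round(1),env.get_state()["joint_pos"].round(2),env.get_state()["clock"])
E
python3 red.py
```

```text
red [0.61953064 0.01238855 0.11014911] 0.07436464434642909 105.97011847858936 309
joint mod60 (handles) -15.968733755473984 0.9870464616105836 296
tool az 206.5578962026756 207.00973897217472 tcp [ 0.55319584 -0.10444231  0.06331268] [-0.3 -0.7  2. ] [-0.76  0.14 -0.84  0.26  0.73  2.04] 4.3167
```

```bash
python3 - <<'E'
from h import *
p0,R0=cur()
for k in range(2,13,2):
    x,t=rel(p0,R0,*pose(207-20*k/12,-.028,tilt=45-7*k/12)); print(x.tolist(),t.tolist())
E
```

```text
[-0.007, 0.001, 0.002] [-0.02, 0.035, 0.042]
[-0.014, 0.002, 0.002] [-0.041, 0.075, 0.084]
[-0.021, 0.002, 0.003] [-0.061, 0.114, 0.127]
[-0.028, 0.002, 0.004] [-0.081, 0.152, 0.171]
[-0.035, 0.001, 0.005] [-0.101, 0.19, 0.216]
[-0.042, 0.001, 0.007] [-0.121, 0.226, 0.261]
```

servo_tool:
  targets:
    - {"xyz":[-0.004,0,0.001],"twist":[-0.01,0.018,0.021],"jaw":0.4}
    - {"xyz":[-0.007,0.001,0.001],"twist":[-0.02,0.035,0.042],"jaw":0.4}
    - {"xyz":[-0.011,0.001,0.002],"twist":[-0.03,0.055,0.063],"jaw":0.4}
    - {"xyz":[-0.014,0.002,0.002],"twist":[-0.041,0.075,0.084],"jaw":0.4}
    - {"xyz":[-0.018,0.002,0.003],"twist":[-0.051,0.095,0.106],"jaw":0.4}
    - {"xyz":[-0.021,0.002,0.003],"twist":[-0.061,0.114,0.127],"jaw":0.4}
    - {"xyz":[-0.025,0.002,0.004],"twist":[-0.071,0.133,0.149],"jaw":0.4}
    - {"xyz":[-0.028,0.002,0.004],"twist":[-0.081,0.152,0.171],"jaw":0.4}
    - {"xyz":[-0.032,0.002,0.005],"twist":[-0.091,0.171,0.194],"jaw":0.4}
    - {"xyz":[-0.035,0.001,0.005],"twist":[-0.101,0.19,0.216],"jaw":0.4}
    - {"xyz":[-0.039,0.001,0.006],"twist":[-0.111,0.208,0.238],"jaw":0.4}
    - {"xyz":[-0.042,0.001,0.007],"twist":[-0.121,0.226,0.261],"jaw":0.4}

```text
clock: 5.32
tcp_pos: [0.5385, -0.066, 0.0579]
orientation: [-0.244, 0.709, -0.626, 0.216]
wrist_force: [-1.4, -4.7, 2.6]
finger_gap: 0.0341
```

```bash
python3 red.py; python3 - <<'E'
from h import *
p0,R0=cur()
print(rel(p0,R0,*pose(187,-.028,tilt=38)))
for k in range(2,13,2):
    x,t=rel(p0,R0,*pose(187-20*k/12,-.028,tilt=38)); print(x.tolist(),t.tolist())
E
```

```text
red [0.64437794 0.02036072 0.11005009] 0.0720741317454446 85.51821364203104 289
joint mod60 (handles) -36.383491582973456 0.9860378221019943 241
tool az 187.1497804681203 186.8289112577117 tcp [ 0.53811438 -0.06459636  0.05777513] [0.7 0.  0.8] [-0.5  -0.03 -1.01  0.03  0.37  2.62] 5.3667
(array([ 0.,  0., -0.]), array([0.001, 0.002, 0.001]))
[-0.007, -0.0, -0.0] [0.001, 0.037, 0.047]
[-0.014, -0.001, 0.0] [0.001, 0.073, 0.092]
[-0.021, -0.001, 0.001] [0.001, 0.109, 0.138]
[-0.028, -0.003, 0.002] [0.001, 0.145, 0.184]
[-0.035, -0.004, 0.003] [0.001, 0.181, 0.23]
[-0.042, -0.006, 0.004] [0.001, 0.216, 0.276]
```

```bash
cat >> h.py <<'E'
def pose2(az,taz,back=-.028,tilt=38):
    _,Rm=pose(taz,tilt=tilt); a=np.radians(az)
    g=np.r_[C+.152*np.array([np.cos(a),np.sin(a)]),.095]
    return g+Rm[:,2]*(.019-back),Rm
E
python3 - <<'E'
from h import *
p0,R0=cur()
for k in range(2,13,2):
    x,t=rel(p0,R0,*pose2(187-20*k/12,187+10*k/12)); print(x.tolist(),t.tolist())
# gripper body clearance: points of gripper (dark) nearest to ring
a=cam("top"); vv,uu=np.mgrid[150:384,200:380]; w=world(a,uu.ravel(),vv.ravel()); q=(w-p0)@R0
m=(np.abs(q[:,0])<.07)&(np.abs(q[:,1])<.06)&(q[:,2]<-.03)&(q[:,2]>-.25); r=np.hypot(*(w[:,:2]-C).T); z=w[:,2]
for zz in np.arange(.12,.26,.02):
    k=m&(abs(z-zz)<.01)&(r>.148); print(zz.round(2),np.sort(r[k])[:5].round(3),k.sum())
E
```

```text
[-0.009, -0.0, -0.0] [0.001, -0.016, -0.022]
[-0.019, -0.001, 0.0] [0.001, -0.034, -0.045]
[-0.029, -0.002, 0.001] [0.001, -0.052, -0.068]
[-0.038, -0.003, 0.002] [0.001, -0.07, -0.091]
[-0.047, -0.005, 0.003] [0.001, -0.088, -0.114]
[-0.057, -0.007, 0.005] [0.001, -0.106, -0.137]
0.12 [0.152 0.153 0.153 0.153 0.154] 68
0.14 [0.166 0.166 0.166 0.166 0.168] 167
0.16 [0.175 0.176 0.176 0.176 0.176] 227
0.18 [0.189 0.19  0.19  0.191 0.191] 190
0.2 [0.206 0.208 0.209 0.211 0.212] 30
0.22 [0.199 0.199 0.199 0.2   0.2  ] 163
0.24 [0.21  0.211 0.212 0.212 0.213] 242
0.26 [0.226 0.232 0.233 0.234 0.234] 122
```

```bash
python3 - <<'E'
from h import *
p0,R0=cur()
for k in range(2,13,2):
    x,t=rel(p0,R0,*pose2(187-20*k/12,187+10*k/12,tilt=38-6*k/12)); print(x.tolist(),t.tolist())
E
```

```text
[-0.009, 0.001, -0.0] [-0.017, -0.013, -0.02]
[-0.018, 0.001, 0.0] [-0.035, -0.031, -0.043]
[-0.028, 0.001, 0.001] [-0.052, -0.048, -0.067]
[-0.037, 0.0, 0.002] [-0.07, -0.064, -0.091]
[-0.046, -0.001, 0.003] [-0.087, -0.08, -0.115]
[-0.055, -0.002, 0.005] [-0.104, -0.096, -0.139]
```

servo_tool:
  targets:
    - {"xyz":[-0.004,0,0],"twist":[-0.008,-0.006,-0.01],"jaw":0.4}
    - {"xyz":[-0.009,0.001,0],"twist":[-0.017,-0.013,-0.02],"jaw":0.4}
    - {"xyz":[-0.014,0.001,0],"twist":[-0.026,-0.022,-0.032],"jaw":0.4}
    - {"xyz":[-0.018,0.001,0],"twist":[-0.035,-0.031,-0.043],"jaw":0.4}
    - {"xyz":[-0.023,0.001,0],"twist":[-0.044,-0.04,-0.055],"jaw":0.4}
    - {"xyz":[-0.028,0.001,0.001],"twist":[-0.052,-0.048,-0.067],"jaw":0.4}
    - {"xyz":[-0.032,0,0.001],"twist":[-0.061,-0.056,-0.079],"jaw":0.4}
    - {"xyz":[-0.037,0,0.002],"twist":[-0.07,-0.064,-0.091],"jaw":0.4}
    - {"xyz":[-0.042,0,0.002],"twist":[-0.078,-0.072,-0.103],"jaw":0.4}
    - {"xyz":[-0.046,-0.001,0.003],"twist":[-0.087,-0.08,-0.115],"jaw":0.4}
    - {"xyz":[-0.051,-0.001,0.004],"twist":[-0.096,-0.088,-0.127],"jaw":0.4}
    - {"xyz":[-0.055,-0.002,0.005],"twist":[-0.104,-0.096,-0.139],"jaw":0.4}

```text
clock: 6.42
tcp_pos: [0.5354, -0.0085, 0.0544]
orientation: [-0.222, 0.773, -0.572, 0.163]
wrist_force: [-1.4, -1.2, 0.5]
finger_gap: 0.0343
```

```bash
python3 red.py; sleep 0; python3 - <<'E'
from h import *
p0,R0=cur()
print(*rel(p0,R0,*pose2(167,197,tilt=32)))
print(*rel(p0,R0,*pose2(167,197,back=.06,tilt=32)))
a=cam("top")
E
python3 red.py
```

```text
red [0.67123899 0.01980051 0.10993996] 0.07069955127936456 63.85297701652685 280
joint mod60 (handles) -57.43831415994973 0.9856313794563251 298
tool az 197.2707765983156 161.33159337261793 tcp [ 0.53595602 -0.00808965  0.05476713] [0.2 0.7 0.8] [-0.39 -0.   -0.89  0.23  0.34  2.54] 6.4667
[ 0.     0.    -0.001] [0.    0.003 0.   ]
[ 0.     0.    -0.089] [0.    0.003 0.   ]
red [0.67041264 0.01973444 0.10989791] 0.07050755193946733 64.50742931555958 277
joint mod60 (handles) -57.706988129363346 0.9857511052215928 289
tool az 197.2123083874386 161.49738499184153 tcp [ 0.53557631 -0.0083621   0.0544517 ] [-0.2  0.4 -0.4] [-0.39 -0.   -0.89  0.23  0.34  2.54] 6.5667
```

```bash
python3 - <<'E'
from h import *
p0,R0=cur()
a=np.radians(167);h=np.r_[np.sin(np.radians(40))*np.array([np.cos(a),np.sin(a)]),np.cos(np.radians(40))]
for d in(.02,.04,.09): print(d,(R0.T@(h*d)).round(3))
for b in (.06,.0,-.028): print(*rel(p0,R0,*pose(227,b,tilt=42)))
E
```

```text
0.02 [-0.006  0.001 -0.019]
0.04 [-0.013  0.003 -0.038]
0.09 [-0.029  0.006 -0.085]
[ 0.166  0.003 -0.086] [ 0.17  -0.314 -0.42 ]
[ 0.146 -0.002 -0.03 ] [ 0.17  -0.314 -0.42 ]
[ 0.136 -0.005 -0.004] [ 0.17  -0.314 -0.42 ]
```

servo_tool:
  targets:
    - {"xyz":[-0.003,0.001,-0.01],"twist":[0,0,0],"jaw":0.4}
    - {"xyz":[-0.006,0.001,-0.019],"twist":[0,0,0],"jaw":0.4}
    - {"xyz":[-0.013,0.003,-0.038],"twist":[0,0,0],"jaw":0.4}
    - {"xyz":[-0.02,0.004,-0.062],"twist":[0,0,0],"jaw":0.4}
    - {"xyz":[-0.024,0.005,-0.085],"twist":[0,0,0],"jaw":0.4}
    - {"xyz":[-0.015,0.005,-0.09],"twist":[0,0,0],"jaw":0.4}
    - {"xyz":[0.015,0.004,-0.095],"twist":[0.03,-0.05,-0.07],"jaw":0.4}
    - {"xyz":[0.045,0.004,-0.095],"twist":[0.06,-0.1,-0.14],"jaw":0.4}
    - {"xyz":[0.075,0.004,-0.095],"twist":[0.09,-0.16,-0.21],"jaw":0.4}
    - {"xyz":[0.105,0.004,-0.09],"twist":[0.12,-0.22,-0.29],"jaw":0.4}
    - {"xyz":[0.135,0.003,-0.088],"twist":[0.15,-0.28,-0.36],"jaw":0.4}
    - {"xyz":[0.166,0.003,-0.086],"twist":[0.17,-0.314,-0.42],"jaw":0.4}

```text
clock: 7.57
tcp_pos: [0.5376, -0.1829, 0.1256]
orientation: [-0.335, 0.868, -0.341, 0.132]
wrist_force: [0.8, -0.4, 1.9]
finger_gap: 0.0342
```

```bash
python3 red.py; python3 look.py l4.png; python3 - <<'E'
from h import *
p0,R0=cur()
for b in (.06,-.028): print(*rel(p0,R0,*pose(227,b,tilt=42)))
E
```

```text
red [0.6710831  0.01985897 0.10980775] 0.07073267537965787 63.98517632758646 277
joint mod60 (handles) -57.66617573963316 0.9855913657616561 305
tool az 227.27938187702784 230.66190990181204 tcp [ 0.54209501 -0.19385652  0.11747149] [  5.2 -11.1 -16. ] [-0.9   0.37 -0.3   1.05  0.73  1.36] 7.6167
{'clock': np.float64(7.717), 'joint_pos': array([-0.898,  0.35 , -0.315,  1.04 ,  0.724,  1.381]), 'tcp_pos': array([ 0.539, -0.186,  0.12 ]), 'wrist_force': array([ 0.574,  1.341, -0.244])}
[-0.004 -0.007  0.058] [ 0.051  0.002 -0.01 ]
[-0.004 -0.006 -0.002] [-0.001  0.002 -0.01 ]
[-0.004 -0.006  0.086] [-0.001  0.002 -0.01 ]
```

View pics/l4.png

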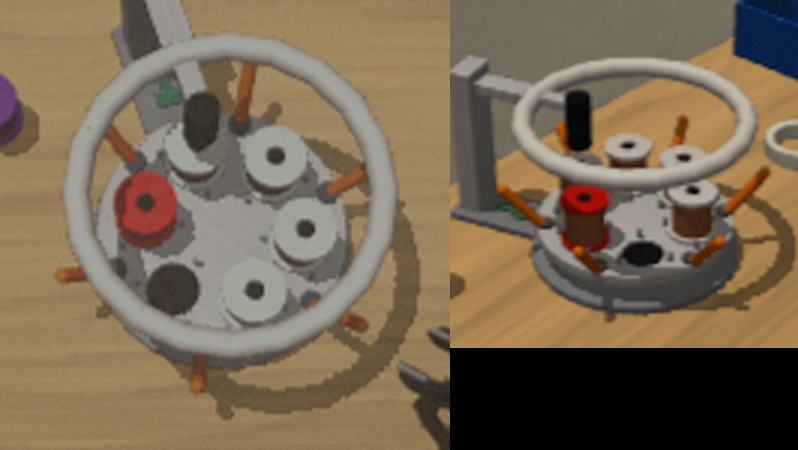

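```bash
cat > ang.py <<'E'
from h import *
a=cam("top"); c0=np.load("c.npz")["t"]
def tips(col):
    hsv=cv2.cvtColor(col,cv2.COLOR_RGB2HSV)
    m=cv2.inRange(hsv,(5,120,90),(18,255,255)); m[:95]=0;m[235:]=0;m[:,:210]=0;m[:,345:]=0
    k,l,s,ce=cv2.connectedComponentsWithStats(m); out=[]
    for i in range(1,k):
        if s[i,4]>20:
            w=plane(a,*ce[i],.09)[:2]-C; out.append((np.degrees(np.arctan2(w[1],w[0]))%360,np.hypot(*w)))
    return np.array(sorted(out)).round(3)
print(np.c_[tips(c0)] .tolist()); print(tips(a["color"]).tolist())
E
python3 ang.py
```

```text
[[49.092, 0.123], [106.842, 0.153], [167.68, 0.153], [228.425, 0.155], [285.022, 0.125], [346.894, 0.131]]
[[51.231, 0.123], [108.971, 0.152], [169.985, 0.149], [230.232, 0.156], [287.085, 0.125], [348.938, 0.129]]
```

servo_tool:
  targets:
    - {"xyz":[0.001,-0.006,0.005],"twist":[0,0,-0.01],"jaw":0.4}
    - {"xyz":[0.001,-0.006,0.03],"twist":[0,0,-0.01],"jaw":0.4}
    - {"xyz":[0.001,-0.006,0.055],"twist":[0,0,-0.01],"jaw":0.4}
    - {"xyz":[0.001,-0.006,0.075],"twist":[0,0,-0.01],"jaw":0.4}
    - {"xyz":[0.001,-0.006,0.086],"twist":[0,0,-0.01],"jaw":0.4}
    - {"xyz":[0.001,-0.006,0.086],"twist":[0,0,-0.01],"jaw":0.4}

```text
clock: 8.27
tcp_pos: [0.5799, -0.1329, 0.0666]
orientation: [-0.333, 0.871, -0.336, 0.133]
wrist_force: [-0.4, 0.4, 0.4]
finger_gap: 0.034
```

```bash
python3 fing.py; python3 red.py; python3 - <<'E'
from h import *
p0,R0=cur()
for k in range(2,13,2):
    x,t=rel(p0,R0,*pose(227-20*k/12,-.028,tilt=42-2*k/12)); print(x.tolist(),t.tolist())
E
```

```text
[ 0.5799 -0.1329  0.0666] (array([ 0.002,  0.007, -0.027]), array([0.052, 0.001, 0.013]))
top L 126 [-79.] [[31.0, 5.0, 20.0], [21.0, 7.0, 20.0], [34.0, -6.0, 19.0], [18.0, 4.0, 19.0], [41.0, 3.0, 19.0], [33.0, 2.0, 19.0]] [ 21.   3. -40.]
top R 60 [-80.] [[-34.0, -8.0, 20.0], [-26.0, -3.0, 20.0], [-43.0, -20.0, 19.0], [-20.0, -1.0, 18.0], [-16.0, -1.0, 18.0], [-31.0, -10.0, 17.0]] [-25.  -8. -59.]
top handle 38 [-67.] [[6.0, 4.0, 11.0], [3.0, 3.0, 8.0], [7.0, 2.0, 6.0], [9.0, 5.0, 6.0], [2.0, 6.0, -38.0], [10.0, 5.0, -40.0]] [  6.   4. -55.]
side L 75 [-80.] [[30.0, -2.0, 19.0], [12.0, -6.0, 18.0], [33.0, 2.0, 18.0], [40.0, 4.0, 18.0], [36.0, 7.0, 17.0], [46.0, 4.0, 17.0]] [ 20.  -5. -57.]
side R 87 [-80.] [[-45.0, -16.0, 19.0], [-47.0, 3.0, 19.0], [-16.0, -16.0, 18.0], [-19.0, -12.0, 18.0], [-33.0, 0.0, 18.0], [-25.0, 1.0, 18.0]] [-24.  -7. -55.]
side handle 40 [-32.] [[8.0, 3.0, 13.0], [6.0, 5.0, 10.0], [8.0, -0.0, 9.0], [8.0, 8.0, 8.0], [9.0, 3.0, 8.0], [9.0, 6.0, 6.0]] [  5.   3. -12.]
red [0.66976909 0.01944674 0.11019567] 0.07013048402836668 64.99272601244672 276
joint mod60 (handles) -57.70057323878114 0.9858769421578034 303
tool az 226.73480214193336 227.59910448692162 tcp [ 0.58088212 -0.13664241  0.06801678] [ 0.7 -0.   0.6] [-0.77  0.38 -0.42  0.79  0.73  1.53] 8.4167
[-0.008, 0.008, 0.004] [-0.006, 0.036, 0.056]
[-0.015, 0.007, 0.004] [-0.012, 0.074, 0.1]
[-0.022, 0.007, 0.005] [-0.018, 0.112, 0.143]
[-0.029, 0.006, 0.006] [-0.024, 0.15, 0.187]
[-0.036, 0.005, 0.007] [-0.03, 0.188, 0.232]
[-0.043, 0.003, 0.008] [-0.036, 0.226, 0.276]
```

servo_tool:
  targets:
    - {"xyz":[-0.004,0.003,0.001],"twist":[-0.003,0.018,0.028],"jaw":0.4}
    - {"xyz":[-0.008,0.005,0.003],"twist":[-0.006,0.036,0.053],"jaw":0.4}
    - {"xyz":[-0.011,0.007,0.004],"twist":[-0.009,0.055,0.078],"jaw":0.4}
    - {"xyz":[-0.015,0.007,0.004],"twist":[-0.012,0.074,0.1],"jaw":0.4}
    - {"xyz":[-0.019,0.007,0.004],"twist":[-0.015,0.093,0.121],"jaw":0.4}
    - {"xyz":[-0.022,0.007,0.005],"twist":[-0.018,0.112,0.143],"jaw":0.4}
    - {"xyz":[-0.026,0.006,0.005],"twist":[-0.021,0.131,0.165],"jaw":0.4}
    - {"xyz":[-0.029,0.006,0.006],"twist":[-0.024,0.15,0.187],"jaw":0.4}
    - {"xyz":[-0.033,0.005,0.006],"twist":[-0.027,0.169,0.21],"jaw":0.4}
    - {"xyz":[-0.036,0.005,0.007],"twist":[-0.03,0.188,0.232],"jaw":0.4}
    - {"xyz":[-0.04,0.004,0.007],"twist":[-0.033,0.207,0.254],"jaw":0.4}
    - {"xyz":[-0.043,0.003,0.008],"twist":[-0.036,0.226,0.276],"jaw":0.4}

```text
clock: 9.42
tcp_pos: [0.5532, -0.11, 0.0604]
orientation: [-0.29, 0.8, -0.492, 0.182]
wrist_force: [-0.5, -7.1, 1.2]
finger_gap: 0.0344
```

```bash
python3 red.py; python3 - <<'E'
from h import *
p0,R0=cur()
for k in range(2,13,2):
    x,t=rel(p0,R0,*pose2(207-20*k/12,207-5*k/12,tilt=40-5*k/12)); print(x.tolist(),t.tolist())
E
```

```text
red [0.69122816 0.01306208 0.11003978] 0.07037062271666776 46.65551911488666 273
joint mod60 (handles) -15.12267361468809 0.9865742458484291 302
tool az 206.3869807895792 208.43944168673718 tcp [ 0.55232089 -0.10831771  0.06009872] [-0.6 -2.1  2.3] [-0.72  0.13 -0.79  0.34  0.64  2.06] 9.4667
[-0.011, 0.001, 0.001] [-0.015, 0.002, 0.009]
[-0.02, 0.001, 0.002] [-0.029, 0.012, 0.02]
[-0.028, 0.001, 0.002] [-0.044, 0.02, 0.031]
[-0.037, -0.0, 0.004] [-0.059, 0.029, 0.043]
[-0.045, -0.001, 0.005] [-0.073, 0.038, 0.055]
[-0.053, -0.002, 0.007] [-0.088, 0.046, 0.067]
```

servo_tool:
  targets:
    - {"xyz":[-0.005,0,0],"twist":[-0.007,0.001,0.004],"jaw":0.4}
    - {"xyz":[-0.01,0.001,0.001],"twist":[-0.015,0.002,0.009],"jaw":0.4}
    - {"xyz":[-0.015,0.001,0.001],"twist":[-0.022,0.007,0.015],"jaw":0.4}
    - {"xyz":[-0.02,0.001,0.002],"twist":[-0.029,0.012,0.02],"jaw":0.4}
    - {"xyz":[-0.024,0.001,0.002],"twist":[-0.037,0.016,0.025],"jaw":0.4}
    - {"xyz":[-0.028,0.001,0.002],"twist":[-0.044,0.02,0.031],"jaw":0.4}
    - {"xyz":[-0.032,0,0.003],"twist":[-0.052,0.025,0.037],"jaw":0.4}
    - {"xyz":[-0.037,0,0.004],"twist":[-0.059,0.029,0.043],"jaw":0.4}
    - {"xyz":[-0.041,0,0.004],"twist":[-0.066,0.034,0.049],"jaw":0.4}
    - {"xyz":[-0.045,-0.001,0.005],"twist":[-0.073,0.038,0.055],"jaw":0.4}
    - {"xyz":[-0.049,-0.001,0.006],"twist":[-0.08,0.042,0.061],"jaw":0.4}
    - {"xyz":[-0.053,-0.002,0.007],"twist":[-0.088,0.046,0.067],"jaw":0.4}

```text
clock: 10.47
tcp_pos: [0.5343, -0.0588, 0.0558]
orientation: [-0.25, 0.791, -0.533, 0.167]
wrist_force: [-0.9, -5.5, 1.9]
finger_gap: 0.0344
```

```bash
python3 red.py; python3 - <<'E'
from h import *
p0,R0=cur()
for k in range(2,13,2):
    x,t=rel(p0,R0,*pose2(187-21.5*k/12,202-3*k/12,tilt=35-3*k/12)); print(x.tolist(),t.tolist())
E
```

```text
red [ 0.71064255 -0.003287    0.11002572] 0.06889682097049393 25.688633022348412 251
joint mod60 (handles) -36.64407411864966 0.9861068115974313 235
tool az 202.41770897556506 183.40763020493657 tcp [ 0.53390631 -0.0575082   0.05577736] [-0.1 -2.5  2. ] [-0.57  0.04 -0.86  0.29  0.49  2.28] 10.5167
[-0.008, -0.002, 0.001] [-0.008, 0.009, 0.008]
[-0.017, -0.004, 0.003] [-0.017, 0.014, 0.015]
[-0.025, -0.007, 0.005] [-0.025, 0.019, 0.023]
[-0.033, -0.01, 0.008] [-0.034, 0.024, 0.03]
[-0.041, -0.014, 0.01] [-0.043, 0.028, 0.037]
[-0.049, -0.018, 0.014] [-0.052, 0.033, 0.045]
```

servo_tool:
  targets:
    - {"xyz":[-0.004,-0.001,0],"twist":[-0.004,0.004,0.004],"jaw":0.4}
    - {"xyz":[-0.008,-0.002,0.001],"twist":[-0.008,0.009,0.008],"jaw":0.4}
    - {"xyz":[-0.012,-0.003,0.002],"twist":[-0.012,0.012,0.012],"jaw":0.4}
    - {"xyz":[-0.017,-0.004,0.003],"twist":[-0.017,0.014,0.015],"jaw":0.4}
    - {"xyz":[-0.021,-0.005,0.004],"twist":[-0.021,0.017,0.019],"jaw":0.4}
    - {"xyz":[-0.025,-0.007,0.005],"twist":[-0.025,0.019,0.023],"jaw":0.4}
    - {"xyz":[-0.029,-0.008,0.006],"twist":[-0.03,0.022,0.027],"jaw":0.4}
    - {"xyz":[-0.033,-0.01,0.008],"twist":[-0.034,0.024,0.03],"jaw":0.4}
    - {"xyz":[-0.037,-0.012,0.009],"twist":[-0.038,0.026,0.034],"jaw":0.4}
    - {"xyz":[-0.041,-0.014,0.01],"twist":[-0.043,0.028,0.037],"jaw":0.4}
    - {"xyz":[-0.045,-0.016,0.012],"twist":[-0.048,0.03,0.041],"jaw":0.4}
    - {"xyz":[-0.049,-0.018,0.014],"twist":[-0.052,0.033,0.045],"jaw":0.4}

```text
clock: 11.52
tcp_pos: [0.5345, -0.0017, 0.0519]
orientation: [-0.224, 0.783, -0.559, 0.157]
wrist_force: [-2.6, -6.5, 2.5]
finger_gap: 0.034
```

```bash
python3 red.py;python3 ang.py; python3 - <<'E'
from h import *
p,R0=cur(); a=cam("side")
vv,uu=np.mgrid[100:240,180:330]; w=world(a,uu.ravel(),vv.ravel()); q=(w-p)@R0; col=a["color"][vv.ravel(),uu.ravel()].astype(int)
m=(abs(q[:,0])<.04)&(abs(q[:,1])<.03)&(q[:,2]>-.07)&(q[:,2]<-.01)&(w[:,2]>.06)&(w[:,2]<.12)&(col[:,0]-col[:,2]>60)
print("handle in tool",(np.median(q[m],0)*1000).round(),m.sum())
E
```

```text
red [ 0.7194648  -0.0178642   0.11028676] 0.06759269019348305 11.387552715769647 135
joint mod60 (handles) -0.07299799839353227 0.9862595857893705 291
tool az 199.4772906814934 158.7515690443449 tcp [ 0.53476899 -0.00130427  0.05211717] [-2.2 -3.3  1.9] [-0.38  0.   -0.89  0.24  0.36  2.51] 11.5667
[[49.092, 0.123], [106.842, 0.153], [167.68, 0.153], [228.425, 0.155], [285.022, 0.125], [346.894, 0.131]]
[[48.357, 0.123], [106.451, 0.153], [167.022, 0.151], [227.509, 0.155], [284.382, 0.125], [346.203, 0.13]]
handle in tool [-27. -15. -45.] 1
```

servo_tool:
  targets:
    - {"xyz":[0.003,0,0],"twist":[0,0,0],"jaw":0.4}
    - {"xyz":[0.006,0,0],"twist":[0,0,0],"jaw":0.5}
    - {"xyz":[0.008,0,0],"twist":[0,0,0],"jaw":0.5}
    - {"xyz":[0.008,0,0],"twist":[0,0,0],"jaw":0.5}
    - {"xyz":[0.008,0,0],"twist":[0,0,0],"jaw":0.5}

```text
clock: 12.08
tcp_pos: [0.5379, -0.0101, 0.0525]
orientation: [-0.225, 0.783, -0.559, 0.157]
wrist_force: [0.2, 0.3, -0.4]
finger_gap: 0.0428
```

```bash
python3 ang.py; python3 look.py l5.png; python3 - <<'E'
from h import *
p0,R0=cur()
a=np.radians(167);h=np.r_[np.sin(np.radians(40))*np.array([np.cos(a),np.sin(a)]),np.cos(np.radians(40))]
for d in(.01,.04,.07): print(d,(R0.T@(h*d)).round(3))
print((R0.T@np.array([-.10,-.10,.10])).round(3))
E
```

```text
[[49.092, 0.123], [106.842, 0.153], [167.68, 0.153], [228.425, 0.155], [285.022, 0.125], [346.894, 0.131]]
[[48.848, 0.123], [106.628, 0.152], [167.679, 0.15], [227.978, 0.155], [284.897, 0.125], [346.545, 0.13]]
{'clock': np.float64(12.233), 'joint_pos': array([-0.402,  0.013, -0.876,  0.252,  0.365,  2.489]), 'tcp_pos': array([ 0.538, -0.01 ,  0.053]), 'wrist_force': array([0.326, 0.722, 0.104])}
[ 0.143  0.001 -0.036] [ 0.224 -0.3   -0.386]
0.01 [-0.003  0.001 -0.009]
0.04 [-0.014  0.002 -0.037]
0.07 [-0.024  0.004 -0.066]
[ 0.061  0.055 -0.152]
```

View pics/l5.png

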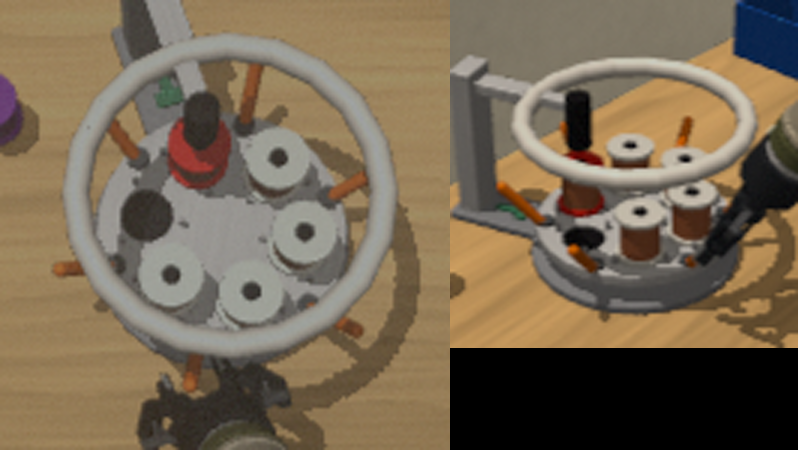

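The red coil is under the lens and the table is within about 0.3° of the detent. All coils are still seated. Backing off along the handle.

servo_tool:
  targets:
    - {"xyz":[-0.003,0.001,-0.009],"twist":[0,0,0],"jaw":0.5}
    - {"xyz":[-0.008,0.001,-0.022],"twist":[0,0,0],"jaw":0.5}
    - {"xyz":[-0.014,0.002,-0.037],"twist":[0,0,0],"jaw":0.5}
    - {"xyz":[-0.019,0.003,-0.052],"twist":[0,0,0],"jaw":0.5}
    - {"xyz":[-0.024,0.004,-0.066],"twist":[0,0,0],"jaw":0.5}
    - {"xyz":[-0.02,0.004,-0.09],"twist":[0,0,0],"jaw":0.5}
    - {"xyz":[-0.01,0.01,-0.115],"twist":[0,0,0],"jaw":0.5}
    - {"xyz":[0,0.01,-0.14],"twist":[0,0,0],"jaw":0.5}
    - {"xyz":[0,0.01,-0.14],"twist":[0,0,0],"jaw":0.5}
    - {"xyz":[0,0.01,-0.14],"twist":[0,0,0],"jaw":0.5}

```text
clock: 13.07
tcp_pos: [0.4609, -0.0386, 0.1677]
orientation: [-0.225, 0.782, -0.559, 0.159]
wrist_force: [-0.2, -1.1, -0.2]
finger_gap: 0.0423
```

```bash
python3 ang.py; python3 look.py l6.png; python3 - <<'E'
from h import *
c=cam("top"); c0=np.load("c.npz")["t"]
d=cv2.absdiff(c["color"],c0).max(2)>50
for nm,(x0,y0,x1,y1) in dict(purple=(180,108,212,145),jar=(110,175,150,215),spool=(92,238,140,282),tape=(360,148,408,195),driver=(380,220,416,292)).items(): print(nm,d[y0:y1,x0:x1].sum())
E
```

```text
[[49.092, 0.123], [106.842, 0.153], [167.68, 0.153], [228.425, 0.155], [285.022, 0.125], [346.894, 0.131]]
[[48.876, 0.123], [106.563, 0.152], [167.703, 0.149], [227.939, 0.155], [284.762, 0.125], [346.534, 0.131]]
{'clock': np.float64(13.217), 'joint_pos': array([-0.585, -0.272, -0.771,  0.715,  0.435,  2.305]), 'tcp_pos': array([ 0.459, -0.036,  0.165]), 'wrist_force': array([-0.422,  0.205, -0.79 ])}
[ 0.144 -0.01   0.103] [ 0.224 -0.299 -0.386]
purple 0
jar 0
spool 0
tape 0
driver 0
```

View pics/l6.png

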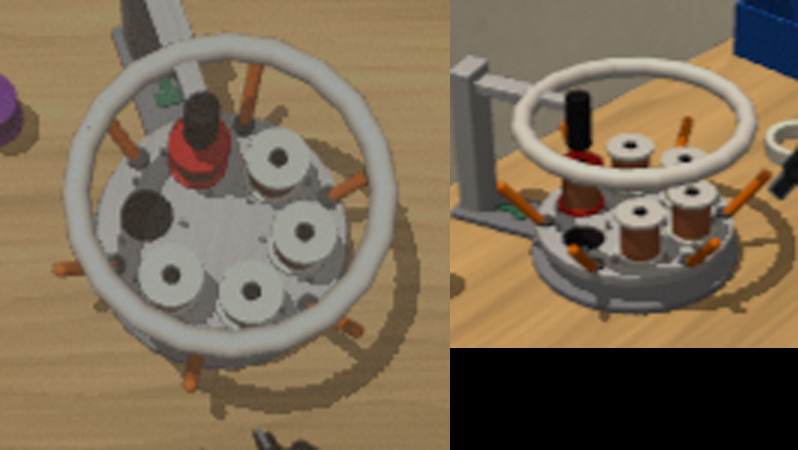

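```bash
python3 -c "
from workcell import env
print(env.hand_in())"
```

```text
the job is handed in; nothing more can be done
None
```

The red-flanged coil now stands under the black lens and the job is handed in at about 13 s. I turned the table 120° clockwise in two strokes, with the fingers set loosely around a handle each time, then backed off along the leaning handle.

**Last checks:**
- **Detent:** after I let go, the handle angles matched the starting ones to about 0.3°, so the table is in its detent.
- **Coils:** all five look seated in their nests, and the gripper never went near them.
- **Clearances:** measured once, in the first stroke, the gripper stayed about 45 mm from the ring lamp. Wrist force between moves stayed below about 20 N.
- **Other things on the bench:** the jar, wire spool, tape, screwdriver and purple look-alike show no change in the top view.

**Checks that disagreed:**
- **Fingertips:** both cameras showed them about 40 mm behind the reported tool point, more than the part-open jaw explains. I went 28 mm deeper than calculated to compensate.
- **First stroke:** it came to rest about 2° short of its detent, so I pushed the last one slightly further.
- **Red coil's angle:** in the top view it reads off because the lens hides part of it. I relied on the handle angles and the pictures for the final position instead.

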